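# Hold the hand microscope over the spare jaw

### The arm

A 6-joint arm with a two-finger parallel gripper is mounted at the origin on the work surface. World frame = base frame: x ahead of the robot, y to its left, z up, the work surface at z = 0. Lengths are in m, angles in rad, forces in N, time in s.
With the tool pointing down it reaches from about 0.3 to 0.75 m from the base axis. Payload 8.5 kg.
Tool frame: the origin (TCP) lies midway between the tips of the shut fingers; the grasp point (between the pads) lies 19 mm behind it; z points along the fingers, y is the line along which they close (so a half turn about z gives the same grasp; the last joint's range is limited). The gripper opens to 85 mm and grips with 20 to 120 N. Pads are 22 mm wide; open, the fingers measure 114 mm over their backs; the gripper's body (76 mm by 85 mm) begins 54 mm behind the grasp point. The pads swing forward as they close: fully open they stand 13 mm farther back than shut.
Start: joints at [-1.331, 0.381, 1.297, -0, 1.464, -0.215], TCP at [0.242, -0.494, 0.231] pointing down, gripper open.
Joint ranges: [-3.11, 3.11], [-0.89, 2.33], [0.22, 2.48], [-1.42, 4.56], [0.17, 2.85], [-2.88, 2.88]. Speed limits (rad/s): [2.39, 2.39, 3.14, 3.14, 3.14, 3.14].

### API

Orientations are given as [roll, pitch, yaw] about the fixed x, y, z axes, in that order (R = Rz(yaw) Ry(pitch) Rx(roll)).
In Python, from workcell import get_state, capture, camera_params, close_job gives the robot as it stands.
- The arm moves only by the tool move_arm, never from a script. Its argument "motion" is a list of rows, each a list of 4 numbers: the shift along the tool's x, y, z in mm, then the turn about the tool's z in degrees. In form: [[tx, ty, tz, spin], ...]. A call has 1 to 20 rows; each row is the pose to reach, as a shift and turn from the pose commanded when the call began, along the tool's axes at that moment; what a row does not reach only later rows make up. A row lasts 1/12 s, in which the tool goes at most 41.7 mm and 7.16 degrees, less where a joint would pass 70% of its speed; a pose out of reach is approached as far as the arm can. A call with a gripper value outside its range is refused whole. "hand" is the closure, from 0 (fully open) to 1 (shut), set as the call begins (left out, the last holds). The fingers move at their own pace and stop on an object; "squeeze" is the grip in N (left out, the last holds). Time passes only in rows, so rows that repeat a pose let the fingers close. It gives the time, the measured TCP pose, the force, the opening and the grip force at its end, in the units of the state.
- get_state(): the state, without advancing time (a new reading comes with each control period).
- capture(name): name is "scene" or "top" or "wrist"; returns (picture, depth): 400x640x3 uint8, blue, green, red; 400x640 float32, m along the optical axis (not along the pixel's ray), 0 where there is no reading.
- camera_params(name): a dict with "intrinsics" (3x3 intrinsics, pixels), "origin" and "orientation" of the camera in the world. Camera axes: x right, y up, looking along -z (the intrinsics and any distortion apply to the point x, -y, -z); pixel columns grow to the right and rows downward; lengths in m; the calibration is good to about 2 mm. A picture is of the moment at which its call begins: read the wrist's pose just before it. camera_params takes no time and is no camera call; for the wrist camera it gives the pose at the moment of the call.
- close_job(): hands the job in; it is judged then, once.
The state is a dict: "time_s": time; "qpos": joint angles; "dq": joint speeds; "effort": joint torques, N m; "tool_pos": TCP position; "ee_rot": TCP orientation; "ft_force": force on the tool from outside, world axes, zero at the start; "wrist_torque": the same for the moment, N m; "finger_gap": finger opening in m; "finger_force": force on a finger pad.
Only numpy, scipy, OpenCV 4.12 (cv2) and the standard library are available. Lean on these libraries where they do the work, as an engineer would, in place of code of your own. Each camera call takes 0.05 s, during which the arm holds its last target. There are 200 camera calls.

### The job

Take the cordless hand microscope out of its rest, gripping its thin plastic housing only gently, and lift it over the rack of instruments to the open dish. The job finishes while you are still holding it there for inspection: upright and still, its nose centred about 10 mm above the toothed face of the steel jaw that lies in the dish, the long sides of the housing in line with the jaw, and the microscope touching nothing but the gripper. On the way do not bump the dish or the jaw, and leave the instruments in their rack, the lidded jar and the screwdriver where they are.

Things in the scene. Friction and masses are not known exactly. Their poses are not given: they have to be found in the camera images.
- scope_center (a point): Centre (half-way up) of the loose light-grey hand microscope, 90 mm tall, 130 g. z up along it. From 22 to 87 mm above its lower end it is a box, 46 mm along x and 30 mm along y (grip it across the 30 mm, along y); below, a round clear nose 28 mm across; on top a focus wheel 3 mm high. A grip of 20 to 35 N holds it well; above 60 N on a finger the housing cracks.
- scope_lens (a point): Centre of the flat lower end of the microscope's nose, 45 mm straight below scope_center; same axes (x along the 46 mm side, z up through the housing).
- rest: The microscope's rest, fixed to the deck: a black round foot 72 mm across with a cup 39 mm across in the middle, in which the nose stands at the start. Origin at the centre of the underside; the cup's floor is 10 mm and its rim 28 mm above the deck, its bore 33 mm across. Lift the microscope straight up out of it.
- dish: Open round translucent plastic dish, loose and light, 110 mm across at the rim (the opening is 104 mm across, narrowing to 96 mm below), 38 mm high, floor 3 mm thick. Origin at the centre of its underside, z up.
- jaw_teeth (a point): Centre of the toothed upper face of the loose steel jaw lying in the dish, 13 mm above the deck. z up, x along the jaw, a bar 46 mm long and 11 mm wide. The toothed face reaches 15 mm either way along x; then come a blunt tip (to +18 mm) and the lower pivot end (to -28 mm).
- rack: Light-grey metal instrument rack fixed to the deck between the rest and the dish. Origin at the centre of its underside (the deck); x along its length. Its foot reaches from -180 to +200 mm along x and 55 mm either way along y. With the instruments on it, it is 92 mm high.
- instrument_a: One of two loose spare instruments lying side by side on the rack, along its x: a drive box 90 x 38 x 28 mm (origin at the centre of its underside, 62 mm above the deck) with a black shaft 8 mm thick that reaches 350 mm towards -x.
- instrument_b: The other instrument, the same shape, lying parallel 50 mm beside it.
- jar: Lidded white jar, loose, 82 mm across and 54 mm high, origin at the centre of its underside. To be left alone.
- driver: Screwdriver, loose, 130 mm long, lying on the deck. To be left alone.
Things that resemble listed ones, but are neither listed nor needed, are in the scene too. What is shaped like the dish but orange is not meant. Leave any green or purple look-alike of the part that bears scope_center alone.

How it is judged:
By the outcome, as a careful person would: the job done as asked, in the order asked, and still so for the second after the job is handed in, while the arm keeps its last pose, push and grip.
It also fails if it takes over 58 s, if anything falls off the work surface, if the arm or the gripper's body presses on something with over 40 N, if the wrist force passes 120 N, or if a joint passes its speed limit or range.

## Working session

There is one attempt and no reset: what is moved stays moved. The work goes in short steps, Python scripts to look and compute and a tool call to move; the robot and the scene stay as the last step left them, time stands still between calls to the robot, and variables do not carry over. Pictures are saved under pics/ and viewed, at most 10 in all, crops included, and the job is handed in when it is done.

Besides the shell and the picture viewer there is one more tool, called after "Call:" in YAML: its name, and indented under it one key for each argument. move_arm: Moves the arm, as the interface text tells. Its arguments: {"type":"object","properties":{"motion":{"type":"array"},"hand":{"type":"number"},"squeeze":{"type":"number"}},"required":["motion"]}

```bash
mkdir -p pics; cat > h.py <<'E'
import numpy as np, cv2
from scipy.spatial.transform import Rotation as R
from workcell import get_state, capture, camera_params, close_job
def rot(o):
    o=np.array(o,float)
    if o.shape==(3,3): return o
    return (R.from_euler('xyz',o) if o.size==3 else R.from_quat(o)).as_matrix()
def cloud(d,p):
    K=np.array(p["intrinsics"]);v,u=np.mgrid[:d.shape[0],:d.shape[1]]
    c=np.stack([(u-K[0,2])/K[0,0]*d,-(v-K[1,2])/K[1,1]*d,-d],-1)
    return c@rot(p["orientation"]).T+np.array(p["origin"])
E
python3 - <<'E'
from h import *
for n in("top","scene"):
    p=camera_params(n);print(n,p)
    im,d=capture(n);cv2.imwrite(f"pics/{n}0.png",im);np.savez(f"{n}0.npz",im=im,w=cloud(d,p),d=d)
print(get_state())
E
```

```text
top {'intrinsics': array([[375.83575432,   0.        , 311.58236775],
       [  0.        , 375.83575432, 192.69278165],
       [  0.        ,   0.        ,   1.        ]]), 'origin': array([ 0.47394682, -0.02331574,  0.85848373]), 'orientation': array([ 0.07251883,  0.01758529, -1.55123488])}
scene {'intrinsics': array([[430.00701948,   0.        , 321.38284757],
       [  0.        , 430.00701948, 202.71072662],
       [  0.        ,   0.        ,   1.        ]]), 'origin': array([ 0.90902918, -0.49285928,  0.66324946]), 'orientation': array([ 0.79155617, -0.01813687,  0.68569545])}
{'time_s': 0.1, 'qpos': array([-1.33131844e+00,  3.81132972e-01,  1.29814627e+00, -2.22243773e-05,
        1.46360921e+00, -2.15261224e-01]), 'dq': array([-0.00108111, -0.00249184, -0.0014229 , -0.00166723,  0.00052331,
       -0.00102763]), 'effort': array([ 4.99466958e-03, -4.49214864e+01, -2.31660390e+01, -1.12103692e-04,
        3.53246665e-03,  2.02755257e-05]), 'tool_pos': array([ 0.24152438, -0.49384353,  0.23078424]), 'ee_rot': array([-3.14032204e+00, -2.55201622e-04,  4.54741338e-01]), 'ft_force': array([ 0.85540792,  0.01478863, -0.4068226 ]), 'wrist_torque': array([-0.03104835,  0.0094843 ,  0.02484584]), 'finger_force': 0.0, 'finger_gap': 0.08529571619355321}
```

View pics/top0.png

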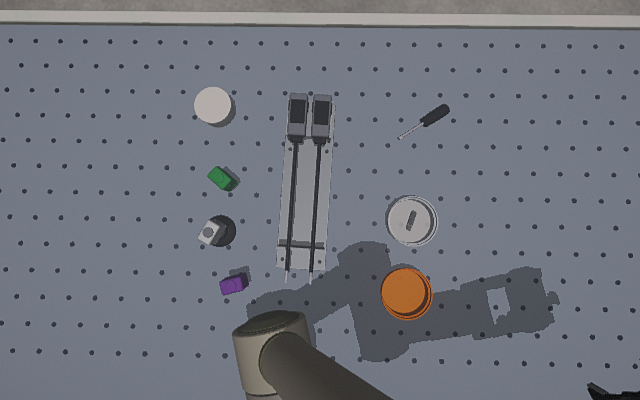

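View pics/scene0.png

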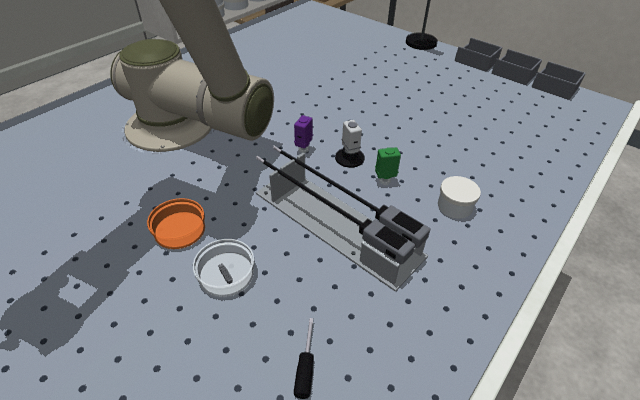

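Top view: scope on its black foot at (212,231), rack between columns 277 and 335, dish at (412,220) with the jaw at (411,219), orange decoy at (406,293), green look-alike at (221,178), purple look-alike at (233,285). The scene view agrees with this.

```bash
python3 - <<'E'
from h import *
T=np.load("top0.npz");S=np.load("scene0.npz")
a=cv2.resize(T["im"][195:265,180:250],(560,560),interpolation=cv2.INTER_CUBIC)[:, :400]
w=T["w"]
a=cv2.resize(T["im"][205:260,185:245],None,fx=6,fy=6,interpolation=cv2.INTER_CUBIC)
b=cv2.resize(T["im"][190:250,380:445],None,fx=6,fy=6,interpolation=cv2.INTER_CUBIC)
c=np.zeros((600,790,3),np.uint8);c[:330,:360]=a;c[:360,380:770]=b
e=cv2.resize(S["im"][235:300,190:260],None,fx=3.6,fy=3.6,interpolation=cv2.INTER_CUBIC);c[362:362+234,380:380+252]=e
cv2.imwrite("pics/crops.png",c)
for n,(u0,u1,v0,v1,z0,z1) in dict(scope=(190,240,205,255,.07,.115),jaw=(395,428,203,238,.0085,.02),dishrim=(380,445,190,250,.03,.045),rack=(270,345,85,285,.05,.12)).items():
    q=w[v0:v1,u0:u1].reshape(-1,3);q=q[(q[:,2]>z0)&(q[:,2]<z1)]
    r=cv2.minAreaRect((q[:,:2]*1000).astype(np.float32))
    print(n,len(q),r,np.percentile(q[:,2],[5,50,95]),q.min(0),q.max(0))
print("deck",w[330:350,100:150,2].mean(), "around",w[240:250,345:370,2].mean(), w[150:160,150:170,2].mean())
np.set_printoptions(precision=0,suppress=True,linewidth=200);print(w[219,380:446,2]*1000)
q=w[218:245,198:228,2]*1000;print(q[::3,::2])
E
```

```text
scope 395 ((445.609130859375, 199.4901123046875), (30.129383087158203, 46.014015197753906), 62.37910079956055) [0.07756642 0.09735211 0.10169674] [0.42021671 0.17740436 0.07024779] [0.46965032 0.22150848 0.10378207]
jaw 120 ((473.0221862792969, -244.98947143554688), (70.41470336914062, 65.8270492553711), 25.20613670349121) [0.00913917 0.01230467 0.01526493] [ 0.44061134 -0.26709202  0.00869349] [ 0.51632799 -0.20021597  0.01975299]
dishrim 390 ((475.9953918457031, -226.84889221191406), (108.19804382324219, 108.33980560302734), 0.2823115587234497) [0.03026104 0.03673929 0.04010395] [ 0.42188458 -0.28102066  0.03000067] [ 0.5301349  -0.17267405  0.04256403]
rack 3315 ((541.44677734375, 7.462665557861328), (100.28455352783203, 394.6676025390625), 87.23873901367188) [0.06233838 0.08488564 0.09299128] [ 0.34319132 -0.05095394  0.05155782] [0.73919809 0.06253316 0.0972461 ]
deck 0.0052504202151693385 around 0.004032979043600369 0.00495241907442676
[ 1. -1.  0.  2.  2.  2. -1. 36. 37. 32.  4.  4.  0.  3.  4.  3.  5.  6.  3.  3.  1.  2.  5.  6.  3.  5.  3.  2.  4. 15. 13. 14. 14. 13. 12.  1.  3.  2.  2.  2.  4. -0.  4.  1.  6.  4.  5.  5.  0.
  4.  4. 11. 18. 25. 28. 32. 37. 36.  1. -2. -0.  0.  1. -1.  1.  1.]
[[  2.   2.   1.  -1.  -1.   3.   8.   7.  11.   8.   8.   9.   8.  12.   5.]
 [ -0.  -1.   2.   1.  -1.  99.  98.  93.  83.  69.  51.  10.   8.  10.  11.]
 [  4.   2.   0.   1.  98.  98.  97.  97.  96.  96.  92.  75.  60.  47.   9.]
 [  3.   2.   1.  98.  98.  99.  96.  99.  96.  95.  96.  89.  72.  53.  17.]
 [  2.   1.  96. 101. 102. 100. 102. 100.  97.  95.  90.  74.  56.  36.  20.]
 [  1.  97.  98.  99. 103. 104. 104. 100.  98.  92.  75.  59.  42.  28.  19.]
 [ 96.  96.  98. 101. 101. 102. 101.  97.  92.  77.  62.  42.  27.  25.  11.]
 [ -0.  97.  97.  97.  97.  98.  99.  94.  81.  61.  44.  20.   8.  11.  10.]
 [  2.   1.   0.  97.  96.  98.  96.  82.  65.  47.  12.  10.   9.   8.   9.]]
```

View pics/crops.png

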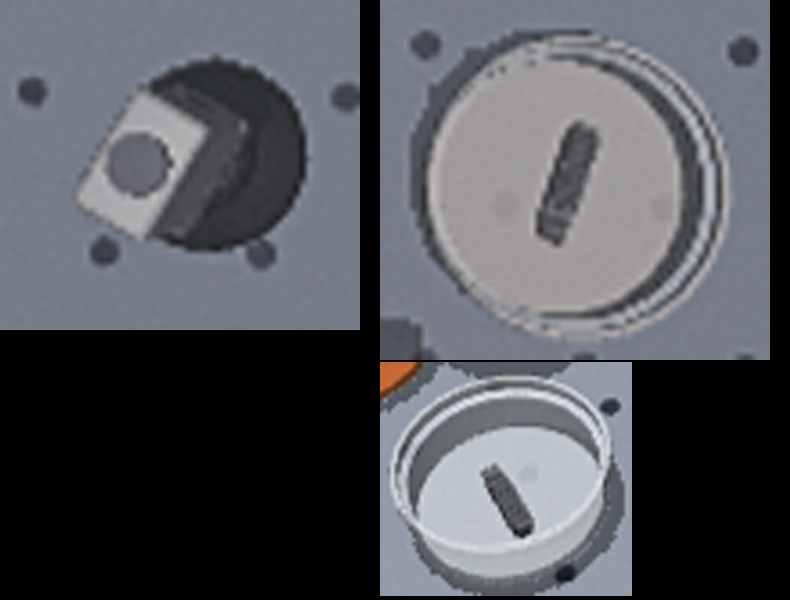

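The crops show the scope's housing top with corners at composite (142,88), (212,132), (150,242) and (78,198). The jaw runs from (583,120), the wide toothed tip, to (548,243), the lower pivot end nearer the robot.

```bash
cat >> h.py <<'E'
def ray(p,uv,z):
    K=np.array(p["intrinsics"]);uv=np.atleast_2d(uv).astype(float)
    c=np.stack([(uv[:,0]-K[0,2])/K[0,0],-(uv[:,1]-K[1,2])/K[1,1],-np.ones(len(uv))],-1)@rot(p["orientation"]).T
    o=np.array(p["origin"]);return o+c*((z-o[2])/c[:,2])[:,None]
def togo(xy,yaw=None,st=None):
    "shift along the tool axes (mm), spin deg (tool y onto yaw+90)"
    st=st or get_state();Rm=rot(st["ee_rot"]);d=Rm.T@(np.append(xy,0 if len(xy)==3 else st["tool_pos"][2])[:3]-st["tool_pos"])*1000
    s=None
    if yaw is not None:
        x=Rm[:,0];s=-np.degrees(yaw-np.arctan2(x[1],x[0]));s=(s+90)%180-90
    return d.round(1),s
E
python3 - <<'E'
from h import *
np.set_printoptions(precision=4,suppress=True)
p=camera_params("top")
f=lambda a,o:np.array(a)/6+o-0.5+1/12
c=f([[142,88],[212,132],[150,242],[78,198]],[185,205]);W=ray(p,c,.097)[:,:2]
print("scope",W.mean(0),np.linalg.norm(np.diff(W,axis=0),axis=1));d=W[2]-W[1]+W[3]-W[0];ys=np.arctan2(d[1],d[0]);print(np.degrees(ys))
print("foot",ray(p,f([[213,157]],[185,205]),.008), "wheel",ray(p,f([[140,165]],[185,205]),.100))
J=ray(p,f([[583-380,120],[548-380,243]],[380,190]),.012)[:,:2];d=J[0]-J[1];u=d/np.linalg.norm(d);print("jaw ends",J,np.linalg.norm(d),np.degrees(np.arctan2(d[1],d[0])),"teeth",J[0]-.018*u,J[1]+.028*u)
T=np.load("top0.npz")["w"][205:255,185:240].reshape(-1,3);q=T[T[:,2]>.093];r=cv2.minAreaRect((q[:,:2]*1000).astype(np.float32));print(r,cv2.boxPoints(r))
print(togo(W.mean(0),ys))
E
```

```text
scope [0.4452 0.1978] [0.0283 0.0421 0.0288]
151.94373406936884
foot [[0.4453 0.1982 0.008 ]] wheel [[0.4453 0.1988 0.1   ]]
jaw ends [[ 0.5014 -0.2361]
 [ 0.4554 -0.2232]] 0.04778125755570645 -15.736671158964471 teeth [ 0.4841 -0.2312] [ 0.4823 -0.2308]
((468.64630126953125, 102.49071502685547), (47.8920783996582, 247.2403564453125), 13.37539005279541) [[416.7527 217.2183]
 [473.9469 -23.3157]
 [520.5399 -12.2369]
 [463.3457 228.2972]]
(array([ 486.8, -531.9,    0.8]), np.float64(54.11102536551374))
```

Call:
move_arm:
  motion:
    - [12,-13,0,1]
    - [36,-40,0,4]
    - [62,-68,0,7]
    - [89,-98,0,10]
    - [117,-128,0,13]
    - [145,-158,0,16]
    - [173,-189,0,19]
    - [201,-219,0,22]
    - [229,-250,0,25]
    - [257,-281,0,28]
    - [285,-311,0,31]
    - [313,-342,0,35]
    - [341,-372,0,38]
    - [369,-403,0,41]
    - [397,-434,0,44]
    - [424,-463,0,47]
    - [449,-491,0,50]
    - [470,-514,0,52]
    - [483,-528,0,54]
    - [487,-532,0,54]
  hand: 0
  squeeze: 28

```text
time_s: 1.77
tool_pos: [0.4455, 0.2002, 0.2308]
ee_rot: [3.141, 0.001, -0.486]
ft_force: [-0.5, 0.6, -0.0]
finger_gap: 0.0855
finger_force: 0.0
```

```bash
python3 - <<'E'
from h import *
p=camera_params("wrist");st=get_state()
im,d=capture("wrist");np.savez("w1.npz",im=im,d=d,w=cloud(d,p));cv2.imwrite("pics/w1.png",im)
print(p,st["tool_pos"],st["ee_rot"],st["qpos"],st["time_s"])
E
```

```text
{'intrinsics': array([[322.6158739 ,   0.        , 319.95410873],
       [  0.        , 322.6158739 , 201.22589101],
       [  0.        ,   0.        ,   1.        ]]), 'origin': array([0.50543905, 0.16644164, 0.37184945]), 'orientation': array([-2.75336722e-01, -1.01063647e-03, -2.05596744e+00])} [0.4455076  0.20021491 0.23076957] [ 3.14149445e+00  8.21137393e-04 -4.85935647e-01] [1.79178542e-01 2.73376248e-01 1.46170441e+00 4.35306143e-04
 1.40721872e+00 2.23583943e+00] 1.7667
```

View pics/w1.png

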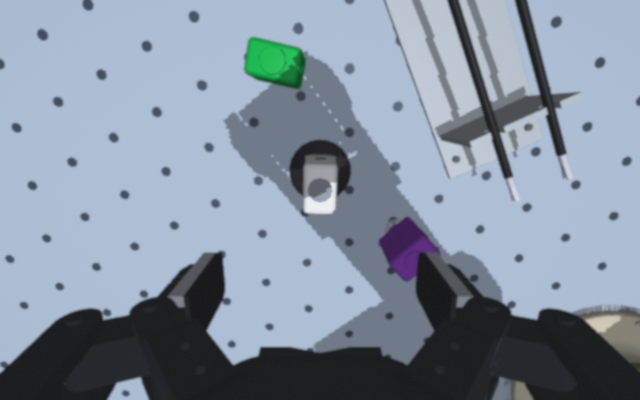

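The wrist view shows the scope's bright top at about (320,197), in line with the tool and midway between the fingers. Purple at (408,248) is near the right finger, so I'll check the clearance.

```bash
python3 - <<'E'
from h import *
np.set_printoptions(precision=4,suppress=True)
z=np.load("w1.npz");im,w=z["im"],z["w"];p=camera_params("wrist");st=get_state()
Rm=rot(st["ee_rot"]);tl=lambda P:(P-st["tool_pos"])@Rm*1000
sub=(slice(150,222),slice(295,345))
q=w[sub].reshape(-1,3)
t=q[(q[:,2]>.090)&(q[:,2]<.110)];print("depth top",np.median(t[:,2]),cv2.minAreaRect(tl(t)[:,:2].astype(np.float32)))
g=cv2.cvtColor(im,cv2.COLOR_BGR2GRAY);m=np.zeros(g.shape,np.uint8);m[172:222,295:345]=g[172:222,295:345]>215
c=max(cv2.findContours(m,0,1)[0],key=cv2.contourArea);print(cv2.minAreaRect(c))
P=ray(p,c[:,0,:],.097);r=cv2.minAreaRect(tl(P)[:,:2].astype(np.float32));print("img top",r)
hsv=cv2.cvtColor(im,cv2.COLOR_BGR2HSV)
for n,(a,b,x,y) in dict(purple=(130,160,slice(210,285),slice(370,440)),green=(45,80,slice(30,95),slice(235,310))).items():
    k=(hsv[x,y,0]>a)&(hsv[x,y,0]<b)&(hsv[x,y,1]>100);Q=w[x,y][k];Q=Q[Q[:,2]>.03];Q=Q[Q[:,2]<.13];T=tl(Q);print(n,len(Q),Q[:,2].max(),T.min(0),T.max(0))
E
```

```text
depth top 0.09569763381706689 ((1.1253833770751953, 1.064004898071289), (45.77370834350586, 29.37911605834961), 0.7385924458503723)
((319.5, 197.5), (29.0, 29.0), 90.0)
img top ((-5.530245780944824, 1.749197006225586), (25.736644744873047, 26.511028289794922), 89.98054504394531)
purple 1882 0.09079044298459898 [-94.1861  67.8398 140.0858] [-45.6184 116.4146 200.4722]
green 2258 0.09082790000709756 [ 89.004  -60.7266 139.8747] [125.0756 -12.7579 196.9687]
```

Call:
move_arm:
  motion:
    - [1,1,10,0.5]
    - [1,1,35,0.5]
    - [1,1,65,0.5]
    - [1,1,95,0.5]
    - [1,1,120,0.5]
    - [1,1,140,0.5]
    - [1,1,156,0.5]
    - [1,1,168,0.5]
    - [1,1,176,0.5]
    - [1,1,181,0.5]
    - [1,1,184,0.5]
    - [1,1,184,0.5]
    - [1,1,184,0.5]

```text
time_s: 2.9
tool_pos: [0.4461, 0.1963, 0.0478]
ee_rot: [-3.141, -0.001, -0.496]
ft_force: [-0.3, 0.2, -0.1]
finger_gap: 0.0851
finger_force: 0.0
```

Call:
move_arm:
  motion:
    - [0,0,0,0]
    - [0,0,0,0]
    - [0,0,0,0]
    - [0,0,0,0]
    - [0,0,0,0]
    - [0,0,0,0]
    - [0,0,0,0]
    - [0,0,0,0]
  hand: 0.5
  squeeze: 26

```text
time_s: 3.57
tool_pos: [0.4458, 0.1964, 0.0473]
ee_rot: [-3.142, 0.0, -0.496]
ft_force: [-0.8, -0.3, -0.1]
finger_gap: 0.0425
finger_force: 0.0
```

Call:
move_arm:
  motion:
    - [0,0,0,0]
    - [0,0,0,0]
    - [0,0,0,0]
    - [0,0,0,0]
    - [0,0,0,0]
    - [0,0,0,0]
    - [0,0,0,0]
    - [0,0,0,0]
    - [0,0,0,0]
    - [0,0,0,0]
  hand: 1
  squeeze: 26

```text
time_s: 4.4
tool_pos: [0.4463, 0.1969, 0.0474]
ee_rot: [-3.14, -0.001, -0.497]
ft_force: [2.0, 4.1, -2.2]
finger_gap: 0.0296
finger_force: 25.7
```

Call:
move_arm:
  motion:
    - [0,-1,0,0]
    - [0,-2,0,0]
    - [0,-2,-2,0]
    - [0,-2,-5,0]
    - [0,-2,-10,0]
    - [0,-2,-16,0]
    - [0,-2,-23,0]
    - [0,-2,-33,0]
    - [0,-2,-48,0]
    - [0,-2,-65,0]
    - [0,-2,-85,0]
    - [0,-2,-105,0]
    - [0,-2,-122,0]
    - [0,-2,-134,0]
    - [0,-2,-140,0]
    - [0,-2,-140,0]
    - [0,-2,-140,0]

```text
time_s: 5.82
tool_pos: [0.4465, 0.1981, 0.1872]
ee_rot: [3.141, 0.0, -0.496]
ft_force: [0.2, -0.3, -1.6]
finger_gap: 0.0298
finger_force: 26.9
```

```bash
python3 - <<'E'
from h import *
st=get_state();print(st["time_s"],st["tool_pos"],st["ft_force"],st["wrist_torque"],st["finger_force"])
print(togo([.483,-.231],np.radians(-15.7)))
E
```

```text
5.8167 [0.44651333 0.19810853 0.18715595] [ 0.17533265 -0.2729996  -1.58599282] [0.04905802 0.00566906 0.038099  ] 26.885226666927338
(array([236.5, 359.9,   0. ]), np.float64(-12.745151892143355))
```

Call:
move_arm:
  motion:
    - [2,4,0,0]
    - [6,13,0,-0.5]
    - [12,26,0,-1]
    - [21,44,0,-1.5]
    - [31,66,0,-2]
    - [42,90,0,-3]
    - [54,115,0,-4]
    - [66,140,0,-5]
    - [78,165,0,-6]
    - [90,190,0,-7]
    - [102,215,0,-8]
    - [114,241,0,-9]
    - [126,267,0,-10]
    - [138,293,0,-11]
    - [149,316,0,-12]
    - [158,335,0,-12.5]
    - [165,349,0,-12.7]
    - [169,357,0,-12.7]
    - [170,360,0,-12.7]
    - [170,360,0,-12.7]

```text
time_s: 7.48
tool_pos: [0.4245, -0.1994, 0.1868]
ee_rot: [-3.141, 0.001, -0.276]
ft_force: [0.2, 0.6, -1.0]
finger_gap: 0.03
finger_force: 26.9
```

```bash
python3 - <<'E'
from h import *
p=camera_params("wrist");st=get_state()
im,d=capture("wrist");np.savez("w2.npz",im=im,d=d,w=cloud(d,p));cv2.imwrite("pics/w2.png",im)
p2=camera_params("top");im2,d2=capture("top");np.savez("t2.npz",im=im2,d=d2,w=cloud(d2,p2))
import pickle;pickle.dump((p,st),open("w2.pkl","wb"))
print(st["tool_pos"],st["ee_rot"],st["ft_force"],st["time_s"])
E
```

```text
[ 0.42446156 -0.19939448  0.18682115] [-3.14107034e+00  1.11221089e-03 -2.75511076e-01] [ 0.15184041  0.55585676 -0.98025656] 7.4833
```

View pics/w2.png

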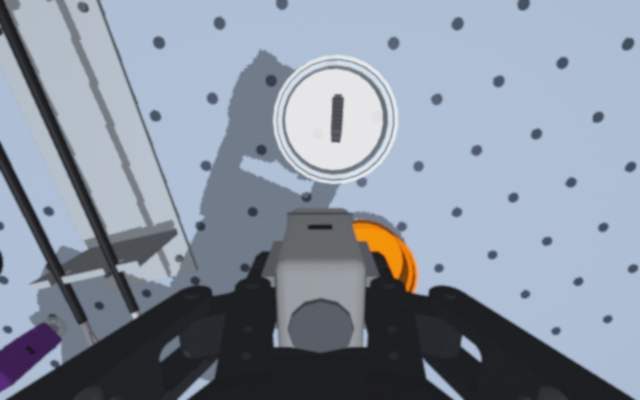

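The wrist view shows the jaw clearly, from (338,95) to (336,142) in the dish, and the scope held upright and central. Next I'll measure precisely and view an enlargement of the jaw.

```bash
python3 - <<'E'
from h import *
import pickle
np.set_printoptions(precision=4,suppress=True)
p,st=pickle.load(open("w2.pkl","rb"));z=np.load("w2.npz");im,w=z["im"],z["w"]
Rm=rot(st["ee_rot"]);tl=lambda P:(P-st["tool_pos"])@Rm*1000
g=cv2.cvtColor(im,cv2.COLOR_BGR2GRAY);m=np.zeros(g.shape,np.uint8);m[85:152,318:356]=g[85:152,318:356]<150
c=max(cv2.findContours(m,0,1)[0],key=cv2.contourArea);print(cv2.minAreaRect(c),cv2.boundingRect(c))
ys,xs=np.nonzero(m);P=tl(ray(p,np.c_[xs,ys],.0125))[:,:2]
print("mask rect",cv2.minAreaRect(P.astype(np.float32)))
vx,vy,x0,y0=cv2.fitLine(P.astype(np.float32),cv2.DIST_HUBER,0,.01,.01).ravel();a=np.array([vx,vy])*np.sign(vx);s=(P-[x0,y0])@a
print("dir deg",np.degrees(np.arctan2(a[1],a[0])),"tip",s.max(),"piv",s.min(),np.array([x0,y0])+a*(s.max()-18),np.array([x0,y0])+a*(s.min()+28))
print("depth z jaw",np.median(w[100:138,335:339,2]),w[98:142:3,337,2]*1000)
# rim circle
q=w[50:190,265:405].reshape(-1,3);q=q[(q[:,2]>.033)&(q[:,2]<.044)];A=np.c_[2*q[:,:2],np.ones(len(q))];so=np.linalg.lstsq(A,(q[:,:2]**2).sum(1),rcond=None)[0]
print("dish",so[:2],tl(np.r_[so[:2],0]))
# held scope top, relative to tool
q=w[255:345,270:372].reshape(-1,3);T=tl(q);print("scope z",np.percentile(q[:,2],[5,50,95]));k=(q[:,2]>.225)&(q[:,2]<.26);t=T[k];print("top",len(t),cv2.minAreaRect(t[:,:2].astype(np.float32)),np.median(q[k][:,2]),t.min(0),t.max(0))
cv2.imwrite("pics/w2c.png",cv2.resize(im[80:160,300:380],None,fx=7,fy=7,interpolation=cv2.INTER_CUBIC))
E
```

```text
((336.67938232421875, 117.5536117553711), (11.034061431884766, 47.26937484741211), 2.602562189102173) (331, 94, 13, 48)
mask rect ((61.28270721435547, 17.849258422851562), (43.281494140625, 10.299899101257324), 2.1056931018829346)
dir deg 2.7904038 tip 21.359382254219465 piv -21.972127365126443 [64.9377 17.8933] [67.603  18.0232]
depth z jaw 0.010562331673123038 [12.005  10.5372 11.6668 10.8778 11.0515  9.6578 12.1417 10.8932 11.489
  9.7134 11.7162  7.9878  8.0957 10.5869 10.102 ]
dish [ 0.476  -0.2294] [ 57.9887  14.9477 186.749 ]
scope z [0.2228 0.2352 0.2392]
top 8337 ((5.628459930419922, 2.06124210357666), (33.93276596069336, 35.18516540527344), 0.2437504082918167) 0.2353364570814669 [-11.4014 -15.5283 -73.1829] [ 22.6107  19.6782 -38.1746]
```

View pics/w2c.png

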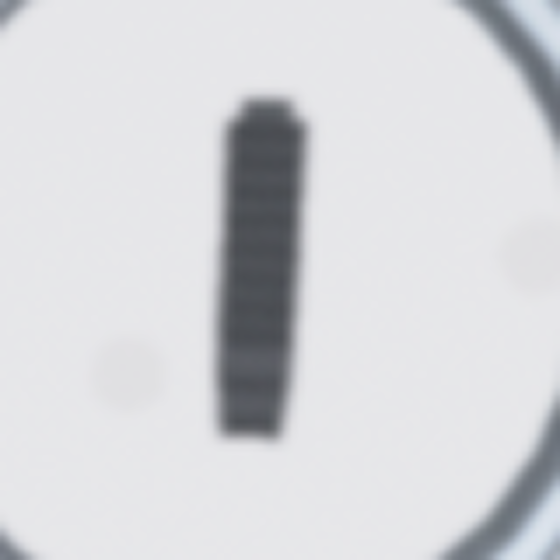

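The jaw's blunt tip is at the top and its stepped pivot end at the bottom, with the step at crop y≈348. The toothed part therefore centres near crop (263,235), which is pixel (337.5,113.4). Next I'll check how the scope sits in the grip using the same camera, so calibration errors cancel.

```bash
python3 - <<'E'
from h import *
import pickle
np.set_printoptions(precision=4,suppress=True)
p,st=pickle.load(open("w2.pkl","rb"));z=np.load("w2.npz");im=z["im"];Rm=rot(st["ee_rot"]);tl=lambda P:(P-st["tool_pos"])@Rm*1000
print("teeth",tl(ray(p,[[337.1,113.2],[337.6,97],[336.4,129.3]],.013)))
g=cv2.GaussianBlur(cv2.cvtColor(im,cv2.COLOR_BGR2GRAY),(3,3),0).astype(int)
for v in(272,285,300): print(v,g[v,268:286],g[v,356:374])
c=cv2.resize(im[200:350,250:390],None,fx=4,fy=4,interpolation=cv2.INTER_CUBIC)
t=np.load("t2.npz");a=cv2.resize(t["im"][185:255,375:425],None,fx=4,fy=4,interpolation=cv2.INTER_CUBIC)
o=np.zeros((600,790,3),np.uint8);o[:600,:560]=c;o[:280,570:770]=a;cv2.imwrite("pics/w2d.png",o)
E
```

```text
teeth [[ 65.668   18.2498 173.7387]
 [ 80.1944  18.4937 173.7224]
 [ 50.8464  17.807  173.7554]]
272 [ 87  87  87  87  87  88  92 100 112 124 132 137 140 143 145 147 150 152] [153 152 150 148 146 144 140 134 122 108  96  89  87  87  87  87  87  87]
285 [ 34  46  70  96 113 117 109 101 104 116 128 135 140 143 146 148 151 153] [155 153 150 148 146 144 139 130 120 114 115 118 112  93  67  45  34  31]
300 [ 30  30  30  31  30  31  36  52  77 102 121 132 138 141 144 146 149 152] [153 152 149 147 145 141 132 116  91  63  42  32  30  30  30  30  30  30]
```

View pics/w2d.png

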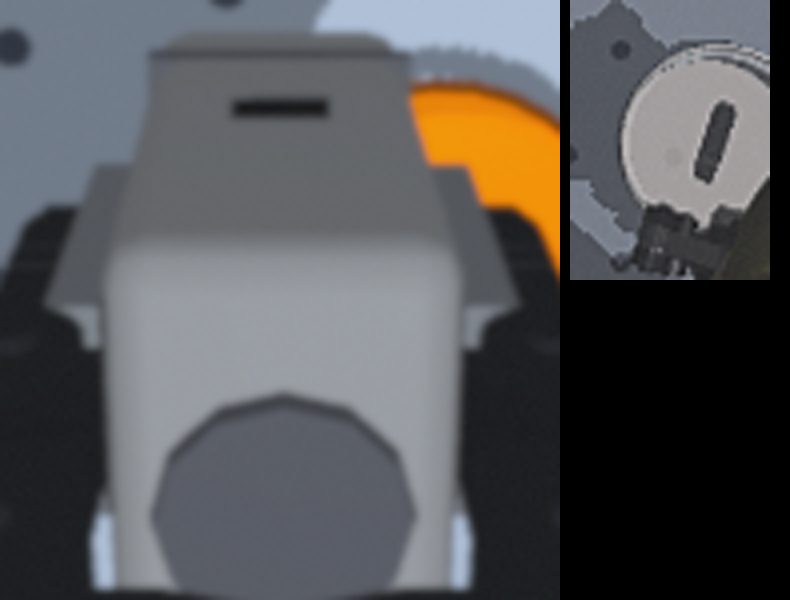

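The held scope's side edges centre on column 320.5, its front top edge is at v≈261 and the wheel centre is at about (321,328.5). The housing looks square in the grip.

```bash
python3 - <<'E'
from h import *
import pickle
np.set_printoptions(precision=2,suppress=True)
p,st=pickle.load(open("w2.pkl","rb"));Rm=rot(st["ee_rot"]);tl=lambda P:(P-st["tool_pos"])@Rm*1000
print("front edge, sides",tl(ray(p,[[320.5,261],[276.6,280],[364.6,280]],.2363)))
print("lower front edge",tl(ray(p,[[287,213.3],[352.2,213.3]],.187-.0375+.022)))
print("wheel",tl(ray(p,[[320.8,328.5]],.2392)))
T=Rm@(np.array([65.6,18.2,173.7])/1000)+st["tool_pos"];print("teeth world",T*1000,"now",get_state()["tool_pos"]*1000)
E
```

```text
front edge, sides [[ 23.11   2.13 -49.51]
 [ 16.5  -11.77 -49.49]
 [ 16.51  16.12 -49.51]]
lower front edge [[ 17.79 -14.76  15.31]
 [ 17.81  18.44  15.29]]
wheel [[  0.73   2.25 -52.38]]
teeth world [ 482.48 -234.61   13.04] now [ 424.67 -198.52  187.14]
```

Call:
move_arm:
  motion:
    - [3,1,0,0.5]
    - [10,3,0,1]
    - [20,5,0,1.5]
    - [32,8,0,2]
    - [44,11,0,2]
    - [54,14,0,2]
    - [61,16,0,2]
    - [65,17,0,2]
    - [65,17,0,2]
    - [65,17,5,2]
    - [65,17,15,2]
    - [65,17,28,2]
    - [65,17,43,2]
    - [65,17,58,2]
    - [65,17,70,2]
    - [65,17,79,2]
    - [65,17,84,2]
    - [65,17,85,2]
    - [65,17,85,2]
    - [65,17,85,2]

```text
time_s: 9.25
tool_pos: [0.483, -0.2335, 0.1029]
ee_rot: [3.141, -0.001, -0.31]
ft_force: [0.5, 0.2, -1.5]
finger_gap: 0.0298
finger_force: 26.9
```

```bash
python3 - <<'E'
from h import *
import pickle
p=camera_params("scene");st=get_state();im,d=capture("scene");np.savez("s3.npz",im=im,d=d,w=cloud(d,p));pickle.dump((p,st),open("s3.pkl","wb"))
print(st["tool_pos"],st["ee_rot"],st["ft_force"],st["time_s"])
# project model: lens circle at tool-37.4mm
K=p["intrinsics"];Rc=rot(p["orientation"])
def proj(P):
    c=(np.asarray(P)-p["origin"])@Rc;return np.c_[K[0,0]*c[:,0]/-c[:,2]+K[0,2],K[1,1]*-c[:,1]/-c[:,2]+K[1,2]]
t=st["tool_pos"];a=np.linspace(0,2*np.pi,24)
L=proj(np.c_[t[0]+.014*np.cos(a),t[1]+.014*np.sin(a),np.full(24,t[2]-.0374)])
u0,v0,f=170,190,6
b=cv2.resize(im[v0:v0+100,u0:u0+110],None,fx=f,fy=f,interpolation=cv2.INTER_CUBIC)
for q in (L-[u0,v0]+.5)*f: cv2.circle(b,tuple(np.int32(q)),2,(0,0,255),-1)
cv2.imwrite("pics/s3.png",b)
E
```

```text
[ 0.48297261 -0.23347834  0.10289605] [ 3.14123232e+00 -1.01261697e-03 -3.09655104e-01] [ 0.45012881  0.18766725 -1.54579793] 9.25
```

View pics/s3.png

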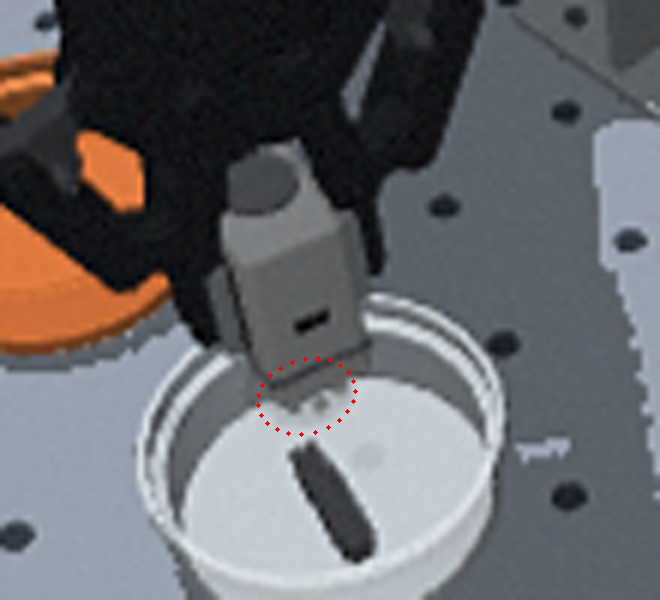

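The scene crop shows the nose descending clear inside the rim, with the housing's lower front edge from (270,390) to (368,348). The jaw runs from (300,450), its pivot end, to (358,555), its tip. I'll fit this camera's image offset using the housing corners and then place the jaw.

```bash
python3 - <<'E'
from h import *
import pickle
np.set_printoptions(precision=2,suppress=True)
p,st=pickle.load(open("s3.pkl","rb"));z=np.load("s3.npz");im=z["im"]
K=p["intrinsics"];Rc=rot(p["orientation"])
def proj(P):
    c=(np.asarray(P)-p["origin"])@Rc;return np.c_[K[0,0]*c[:,0]/-c[:,2]+K[0,2],K[1,1]*-c[:,1]/-c[:,2]+K[1,2]]
f=6;o=np.array([170,190]);cr=lambda q:(q-o+.5)*f
t=st["tool_pos"];Rm=rot(st["ee_rot"]);zl=t[2]-.0374
B=[]
for zz in(.022,.087):
    for sy in(1,-1): # +x face corners; tool y = -15 / +15
        B.append(t+Rm@np.array([.023,-.015*sy,0])+[0,0,-.0374+zz])
print("housing +x face bottom(l/r),top in crop:",cr(proj(B)))
g=cv2.cvtColor(im,cv2.COLOR_BGR2GRAY);m=np.zeros(g.shape,np.uint8);m[263:285,215:236]=g[263:285,215:236]<110
ys,xs=np.nonzero(m);print(cv2.minAreaRect(np.c_[xs,ys].astype(np.float32)))
yj=st["ee_rot"][2]
for y in(yj,):
    u=np.array([np.cos(y),np.sin(y),0]);v=np.array([-np.sin(y),np.cos(y),0]);T=np.array([t[0],t[1],.013])
    print("jaw model tip L,R; pivot-step; axis",cr(proj([T+.015*u+.0055*v,T+.015*u-.0055*v,T+.018*u,T-.015*u,T-.028*u-[0,0,.003]])))
np.savez("o3.npz",a=1)
b=cv2.resize(im[235:290,205:245],None,fx=10,fy=10,interpolation=cv2.INTER_CUBIC)
b2=cv2.resize(im[220:266,200:240],None,fx=9,fy=9,interpolation=cv2.INTER_CUBIC)
c=np.zeros((560,790,3),np.uint8);c[:550,:400]=b;c[:b2.shape[0],420:420+b2.shape[1]]=b2;cv2.imwrite("pics/s3b.png",c)
E
```

```text
housing +x face bottom(l/r),top in crop: [[377.9  379.44]
 [278.55 424.49]
 [346.73 225.06]
 [240.07 270.43]]
((225.10772705078125, 273.4384460449219), (20.71379852294922, 6.697875499725342), 60.2551155090332)
jaw model tip L,R; pivot-step; axis [[369.15 529.59]
 [335.52 545.67]
 [356.52 544.58]
 [312.02 469.61]
 [296.52 446.94]]
```

View pics/s3b.png

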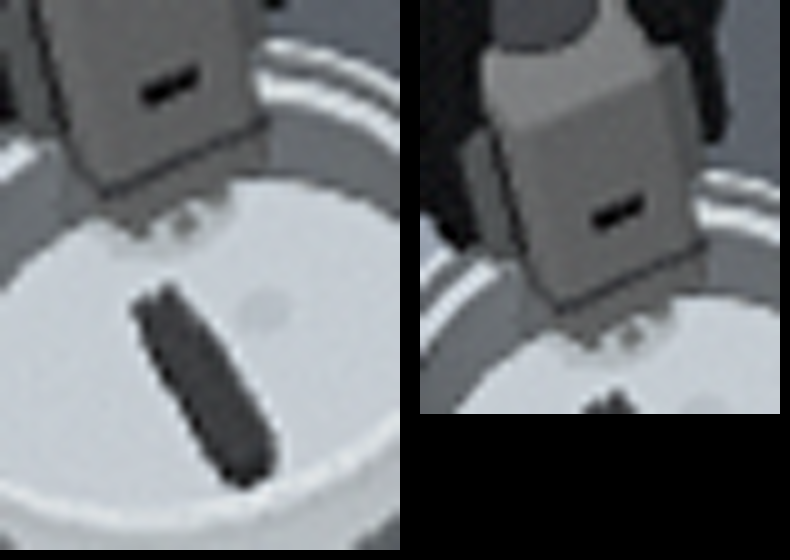

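Picked edges put the jaw about 2 mm to the −tool‑y side of the scope, which agrees with the top camera. I'll cross-check numerically, using the scene cloud for scope and jaw relative to each other and top-camera masks for position and yaw.

```bash
python3 - <<'E'
from h import *
import pickle
np.set_printoptions(precision=1,suppress=True,linewidth=180)
p,st=pickle.load(open("s3.pkl","rb"));z=np.load("s3.npz");im,w=z["im"],z["w"];Rm=rot(st["ee_rot"]);t=st["tool_pos"]
tl=lambda P:(P-t)@Rm*1000
# housing front face: tool-frame points, per image row extents where depth stays on the face
for v in range(234,252,3):
    T=tl(w[v,203:240]);k=(abs(T[:,0]-23)<7)&(abs(T[:,1])<22);print(v,T[k][:,1].min(),T[k][:,1].max(),np.median(T[k][:,0]),np.median(w[v,203:240][k][:,2])*1000)
g=cv2.cvtColor(im,cv2.COLOR_BGR2GRAY);s=(slice(263,286),slice(215,236));m=g[s]<120;q=w[s][m];T=tl(q)
k=q[:,2]>.0095;print("jaw top scene",k.sum(),q[k].mean(0)*1000,T[k].min(0),T[k].max(0),cv2.minAreaRect(T[k][:,:2].astype(np.float32)))
pt=camera_params("top")
for n in("top0.npz","t2.npz"):
    I=np.load(n)["im"];g=cv2.cvtColor(I,cv2.COLOR_BGR2GRAY);s=(slice(207,233),slice(403,420));m=g[s]<105
    ys,xs=np.nonzero(m);P=ray(pt,np.c_[xs+403,ys+207],.0125)[:,:2]*1000
    vx,vy,x,y=cv2.fitLine(P.astype(np.float32),cv2.DIST_HUBER,0,.01,.01).ravel();sg=np.sign(vx);a=np.array([vx,vy])*sg;l=(P-[x,y])@a
    print(n,len(P),"centroid",x,y,"yaw",np.degrees(np.arctan2(a[1],a[0])),"teeth from tip/piv",np.array([x,y])+a*(l.max()+.7-18),np.array([x,y])+a*(l.min()-.7+28))
E
```

```text
234 -14.661222334755946 14.38144311903616 21.101198150292877 143.50148132260858
237 -13.247191245411146 14.083120765615705 21.05446664662866 136.00333950316247
240 -14.245076929972733 13.387265534798034 20.836020039041017 127.59915361570174
243 -15.088670971037992 13.60439198163795 21.610007951161236 121.40375597274877
246 -15.272361800141441 13.10558729837078 20.73711351942493 112.61346102112535
249 -14.620386346467024 13.695759451923092 21.076074951139265 104.52535485104642
jaw top scene 103 [ 486.4 -234.5   18. ] [ -26.    -7.1 -559.8] [485.4 117.4  93.3] ((231.56631469726562, 51.60248565673828), (524.1739501953125, 17.1674747467041), 12.659109115600586)
top0.npz 104 centroid 478.33774 -229.65263 yaw -17.317387 teeth from tip/piv [ 481.4 -230.6] [ 482.7 -231. ]
t2.npz 115 centroid 478.17505 -229.94284 yaw -18.183771 teeth from tip/piv [ 483.3 -231.6] [ 482.7 -231.4]
```

```bash
python3 - <<'E'
from h import *
import pickle
np.set_printoptions(precision=1,suppress=True,linewidth=180)
p,st=pickle.load(open("s3.pkl","rb"));z=np.load("s3.npz");im,w=z["im"],z["w"];Rm=rot(st["ee_rot"]);t=st["tool_pos"]
tl=lambda P:(P-t)@Rm*1000
g=cv2.cvtColor(im,cv2.COLOR_BGR2GRAY);s=(slice(263,286),slice(215,236));m=g[s]<120;q=w[s][m];T=tl(q)
k=(abs(T[:,0])<35)&(abs(T[:,1])<15)
T,q=T[k],q[k];print(len(T),np.percentile(q[:,2]*1000,[5,25,50,75,95]))
k=(q[:,2]>.0105)&(q[:,2]<.017);r=cv2.minAreaRect(T[k][:,:2].astype(np.float32));print(k.sum(),r,np.median(T[k],0),np.percentile(T[k][:,0],[2,98]),np.percentile(T[k][:,1],[3,97]))
for x in range(-28,24,8):
    b=k&(abs(T[:,0]-x)<4);print(x,b.sum(),T[b][:,1].mean() if b.any() else None)
ys,xs=np.nonzero(m);R=tl(ray(p,np.c_[xs+215,ys+263],.013));
for x in range(-28,28,4):
    b=abs(R[:,0]-x)<2
    if b.any(): print("ray",x,R[b][:,1].min(),R[b][:,1].max())
print(get_state()["tool_pos"]*1000)
E
```

```text
135 [ 4.1  9.7 10.9 12.1 13.8]
87 ((-3.7961902618408203, -1.560412883758545), (44.45862579345703, 10.698942184448242), 0.07341443747282028) [-1.2 -0.8 91.2] [-24.2  16.4] [-6.3  3.7]
-28 3 0.26506432770320326
-20 6 -1.2201657161379895
-12 15 -0.8031087849518096
-4 21 -1.9939946584841484
4 17 -0.9038763005693794
12 23 -0.8081078183101434
20 2 -0.9578850794271678
ray -24 -4.338841264736402 3.817316302977809
ray -20 -4.969354154100552 3.1733324938197303
ray -16 -4.6564376014806985 5.011535970170629
ray -12 -6.222879017284579 4.369072043387577
ray -8 -5.906182632279875 5.282099520851402
ray -4 -6.527360409291736 5.550515814770912
ray 0 -6.211334313316615 4.912087171899848
ray 4 -5.897812269771155 5.180381655652157
ray 8 -6.512881819594196 5.446567752311214
ray 12 -6.200016364979603 5.710670217685314
ray 16 -5.278162229731852 5.080645370559162
ray 20 -4.971976334196217 4.453045146685787
ray 24 -1.627158356931641 3.827855576360282
[ 483.  -233.5  103. ]
```

Three cameras agree: yaw within about 0.5°, x offset about 0, and y offset between −0.8 and −2 mm. I'll shift −1.2 mm in y and descend to the inspection height.

Call:
move_arm:
  motion:
    - [0,-0.6,0,0]
    - [0,-1.2,1,0]
    - [0,-1.2,4,0]
    - [0,-1.2,9,0]
    - [0,-1.2,15,0]
    - [0,-1.2,21,0]
    - [0,-1.2,27,0]
    - [0,-1.2,33,0]
    - [0,-1.2,38,0]
    - [0,-1.2,41,0]
    - [0,-1.2,42.5,0]
    - [0,-1.2,42.5,0]
    - [0,-1.2,42.5,0]
    - [0,-1.2,42.5,0]
    - [0,-1.2,42.5,0]
    - [0,-1.2,42.5,0]

```text
time_s: 10.63
tool_pos: [0.4832, -0.2322, 0.06]
ee_rot: [3.141, -0.0, -0.31]
ft_force: [0.8, 0.4, -2.1]
finger_gap: 0.03
finger_force: 26.9
```

```bash
python3 - <<'E'
from h import *
im,d=capture("scene");st=get_state();print(st["tool_pos"],st["ee_rot"],st["ft_force"],st["finger_force"],abs(st["dq"]).max(),st["time_s"])
cv2.imwrite("pics/s4.png",cv2.resize(im[215:295,180:270],None,fx=7,fy=7,interpolation=cv2.INTER_CUBIC))
E
```

```text
[ 0.48314959 -0.23224312  0.05999779] [ 3.14148675e+00 -3.36389457e-04 -3.09714533e-01] [-0.475112   -0.81336194 -1.27907904] 26.8837970495224 0.0015849283052920015 10.6833
```

View pics/s4.png

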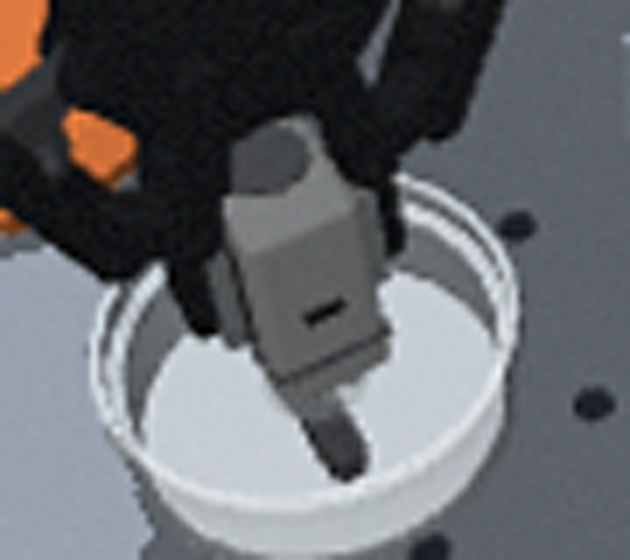

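The nose hangs centred over the jaw, in line with it and clear of the dish. The arm is still, with no contact force beyond the scope's weight, so I'm handing in.

```bash
python3 -c "
from h import *
print(close_job())"
```

```text
the job is handed in; nothing more can be done
None
```

I handed the job in at about 10.7 s with the microscope held at 27 N, upright and still. Its nose is about 9.6 mm above the jaw's toothed face, centred to within about 1–2 mm by my camera measurements and lined up with the jaw to within about 1°.

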